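# Clear the espresso pile

## Task

The espresso tools were piled up on the black tamping mat while the worktop was wiped. Take the pile apart and put each thing in its own place: the tamper upright in the round well of its wooden stand, the steel dosing cup upright in the middle of the little scale's platform, the dosing ring over its peg and down on the wooden base, and the portafilter in the wooden cradle, with its head flat in the round seat and its handle in the saddle. The portafilter is filled with ground coffee, so keep it level all the way.

Things in the scene. Friction and masses are not known exactly. Their poses are not given: they have to be found in the camera images.
- tamper: espresso tamper, top of the pile, 95 mm high, 0.3 kg: steel foot disc 49 mm across and 13 mm high, thin neck, dark wooden knob 33 mm across from 54 to 86 mm height. Origin: centre of the foot's underside; z up. At the start it stands in the dosing cup on its floor; its top 39 mm stand out above the cup's rim.
- dosing_cup: plain open steel cup without handle, 59 mm outside diameter, 60 mm high, wall 2 mm, floor 4 mm, 0.12 kg. Origin: centre of the underside; z up. At the start it stands inside the dosing ring (its lowest 17 mm are hidden in the ring's collar), with the tamper in it.
- dosing_ring: aluminium dosing ring, 28 mm high, open through, 0.1 kg. Collar from 7 to 28 mm height: 69 mm outside, 63 mm inside diameter (ledge at 11 mm). Below it a spigot 52 mm outside, 44 mm inside diameter. Origin: centre of the spigot's underside; z up. At the start the spigot sits in the portafilter's mouth, the collar's underside on the head's rim.
- portafilter: 0.6 kg. Round steel head 68 mm across, 40 mm high, with two side ears (82 mm over them); from it along its own -x run level a bare round neck 16 mm thick (34 to 79 mm from the head's centre) and a black handle 24 to 29 mm thick, to 194 mm; axis 26 mm above the head's underside. Balance point on the neck, 60 mm from the head's centre. Origin: centre of the head's underside; z up.
- tamper_stand: place of the tamper: dark wooden block 88x88x22 mm with one round well in its top, 58 mm across and 12 mm deep, rubber floor 10 mm above the underside. It stands on the pale wooden board over the hob (board top 40 mm above the worktop). Origin: centre of the underside, below the well's centre.
- scale: place of the dosing cup: flat black coffee scale 128x100 mm with a steel platform 88x92 mm whose top is 22 mm above the underside. It stands on the pale board. Origin: on the underside, below the platform's centre; the dark display lies towards its own -x.
- ring_peg: place of the dosing ring: round dark wooden base, 88 mm across and 12 mm high, with an upright steel peg 34 mm across in its middle, tapered top 48 mm above the underside. It stands on the pale board. Origin: centre of the underside.
- cradle: place of the portafilter, on the worktop: dark wooden block 92x96x14 mm with a round seat 76 mm across, 8 mm deep (floor 6 mm above the underside), joined by a low bar to a saddle for the handle, 97 mm from the seat's centre along its own -x (18 mm long, 36 mm between cheeks, 36 mm high). Origin: underside, below the seat's centre. The portafilter's x goes along the cradle's x.
- tamping_mat: fixed black rubber mat 170x112x8 mm on the worktop, under the pile at the start: the portafilter's head stands on its top, the handle lies in its rubber saddle, 97 mm from the head's centre along -x (18 mm long, 46 mm wide, 36 mm high). Origin: underside, below the head's centre. A wooden rail of the wall units hangs 0.5 m up, about 0.1 m behind the mat's head end: keep the wrist clear of it.

How it is judged:
By the outcome, as a careful person would: the job done as asked, in the order asked, and still so for the second after the job is handed in, with the robot touching nothing.
It also fails if it takes over 115 s, if anything falls off the work surface, if the arm or the gripper's body presses on something with over 40 N, if the wrist force passes 120 N, or if a joint passes its speed limit or range.

## Robot

A 7-joint arm with a two-finger parallel gripper is mounted at the origin on a cart in front of the work surface, level with it; the furniture and walls round the work are solid. World frame = base frame: x ahead of the robot, y to its left, z up, the work surface at z = 0. Lengths are in mm, angles in degrees, forces in N, time in s.
With the tool pointing down it reaches from about 400 to 750 mm from the base axis. Payload 19.5 kg.
Tool frame: the origin (TCP) lies at the very end of the fingers, on their centre line; the grasp point (between the pads) lies 19 mm behind it; z points along the fingers, y is the direction in which the jaws open and shut (so a half turn about z gives the same grasp; the last joint's range is limited). The gripper opens to 85 mm and grips with 20 to 120 N. Pads are 22 mm wide; open, the fingers measure 114 mm over their backs; the gripper's body (76 mm by 85 mm) begins 54 mm behind the grasp point. The pads swing forward as they close: fully open they stand 13 mm farther back than shut.
Start: joints at [-2.389, 40.479, -1.581, 85.061, 1.261, 54.483, -4.326], TCP at [574.974, 0.003, 231.268] pointing down, gripper open.
Joint ranges: [-155.06, 155.06], [-18.47, 123.98], [-90, 86.84], [0, 140.48], [-83.41, 263.41], [0, 116], [-161.91, 161.91]. Speed limits (degrees/s): [108.29, 108.29, 147.25, 147.25, 172.46, 172.46, 172.46].

## Interface

Orientations are given as [roll, pitch, yaw] about the fixed x, y, z axes, in that order (R = Rz(yaw) Ry(pitch) Rx(roll)).
In Python, from bench import arm gives the robot as it stands. Calls block until the motion is done:
- arm.move_to(position, orientation): joint-space move of the TCP to a pose.
- arm.move_straight(position, ori=None, vel=150): straight line of the TCP; ori=None keeps the orientation; vel is the mean speed in mm/s.
- arm.goto_joints(angles): joint-space move.
- arm.open() and arm.grasp(f_grip=None): open the fingers fully, or close them until they stop; f_grip is the grip in N (None keeps the last).
- arm.pause(seconds).
- arm.ik(position, orientation): joint angles nearest the present ones, or None.
- arm.read_camera(name): name is "scene" or "side" or "wrist"; returns a dict with "color" (420x560x3 uint8, red, green, blue), "intrinsics" (3x3 intrinsics, pixels), "R" (3x3) and "t" (3): a world point X has camera coordinates R X + t. Camera axes: x right, y down, z forward; pixel columns grow to the right and rows downward; lengths in mm; the calibration is good to about 2 mm. A picture is of the moment at which its call begins. There is no depth.
A pose or a line that the arm cannot do raises arm.Unreachable and nothing moves.
- arm.sign_off(): hands the job in, once; it reports no verdict.
Trained networks look in the newest picture that a camera, given by its name, has taken for a name from the list of things; names that differ only in an ending like _2 or _b are one class to them, and where a whole thing is asked for, a point or a joint stands for the part that bears it (a point fixed in the world has none). Each returns a list of dicts, best first, with "score" (0 to 1); they miss things now and then, are a little off and sometimes report something else, mostly with a low value. They report only what shows in the picture. A call takes as long as a camera call.
- arm.search_frame(camera, name): "bbox" ([left, top, right, bottom] in pixels, round what is visible of it).
- arm.trace(camera, name): "pixels" (420x560 bool, what is visible of it) and "bbox" ([left, top, right, bottom] in pixels, round what is visible of it).
Readings, each from a call of its own:
- arm.get_time_s(): time.
- arm.get_qpos(): joint angles.
- arm.get_joint_vel(): joint speeds.
- arm.get_tau(): joint torques, N m.
- arm.get_tool_pos(): TCP position.
- arm.get_ee_rot(): TCP orientation.
- arm.get_force(): force on the tool from outside, world axes, zero at the start.
- arm.get_ft_torque(): the same for the moment, N m.
- arm.get_gripper_width(): finger opening in mm.
Only numpy, scipy, OpenCV 4.12 (cv2) and the standard library are available. Lean on these libraries where they do the work, as an engineer would, in place of code of your own. Each camera call takes 0.05 s, during which the arm holds its last target. There are 200 camera calls.

## Working session

There is one attempt and no reset: what is moved stays moved. The work goes in short steps, each a Python script; the robot and the scene stay as the last script left them, time stands still between calls to the robot, and variables do not carry over. Pictures are saved under pics/ and viewed, about 12 in all and at most 16, crops included, and the job is handed in when it is done.

```bash
ls; mkdir -p pics
python3 - <<'E'
from bench import arm
import cv2, numpy as np
for c in ["scene","side","wrist"]:
    d=arm.read_camera(c); cv2.imwrite(f"pics/{c}0.png",d["color"][:,:,::-1])
    R,t=np.array(d["R"]),np.array(d["t"]); print(c,"pos",(-R.T@t).round(),"fwd",R[2].round(2),"f",d["intrinsics"][0][0])
    for n in ["tamper","dosing_cup","dosing_ring","portafilter","tamper_stand","scale","ring_peg","cradle","tamping_mat"]:
        r=arm.search_frame(c,n)
        print(n,[(np.round(x["bbox"]).tolist(),round(x["score"],2)) for x in r[:2]])
a=cv2.imread("pics/scene0.png");b=cv2.imread("pics/side0.png")
print(arm.get_time_s())
E
```

```text
pics
scene pos [-384.  531.  712.] fwd [ 0.73 -0.44 -0.53] f 412.03342751320906
tamper [([160.0, 232.0, 178.0, 257.0], 0.57)]
dosing_cup [([158.0, 243.0, 183.0, 273.0], 0.82)]
dosing_ring [([162.0, 259.0, 186.0, 276.0], 0.78), ([215.0, 228.0, 267.0, 262.0], 0.65)]
portafilter [([161.0, 274.0, 217.0, 325.0], 0.63)]
tamper_stand [([270.0, 195.0, 303.0, 216.0], 0.91)]
scale [([303.0, 178.0, 350.0, 207.0], 0.82), ([270.0, 196.0, 302.0, 216.0], 0.28)]
ring_peg [([336.0, 168.0, 356.0, 187.0], 0.55)]
cradle [([216.0, 229.0, 269.0, 265.0], 0.87)]
tamping_mat [([145.0, 269.0, 216.0, 320.0], 0.65)]
side pos [163. 742. 606.] fwd [ 0.35 -0.75 -0.56] f 392.9990780665737
tamper [([232.0, 274.0, 254.0, 310.0], 0.87), ([225.0, 307.0, 261.0, 338.0], 0.61)]
dosing_cup [([226.0, 328.0, 353.0, 361.0], 0.67), ([223.0, 288.0, 261.0, 326.0], 0.62)]
dosing_ring [([221.0, 305.0, 264.0, 338.0], 0.86), ([235.0, 241.0, 310.0, 277.0], 0.68)]
portafilter [([226.0, 326.0, 353.0, 365.0], 0.82)]
tamper_stand [([258.0, 185.0, 305.0, 213.0], 0.59)]
scale [([276.0, 159.0, 318.0, 178.0], 0.84)]
ring_peg [([286.0, 137.0, 314.0, 157.0], 0.75), ([207.0, 316.0, 314.0, 382.0], 0.75)]
cradle [([234.0, 240.0, 310.0, 277.0], 0.61)]
tamping_mat [([207.0, 317.0, 313.0, 383.0], 0.97)]
wrist pos [575.  80. 374.] fwd [-0.   -0.31 -0.95] f 352.0038004991615
tamper []
dosing_cup [([194.0, 318.0, 323.0, 400.0], 0.4)]
dosing_ring []
portafilter [([65.0, 0.0, 258.0, 87.0], 0.74)]
tamper_stand [([170.0, 166.0, 301.0, 290.0], 0.72)]
scale [([196.0, 318.0, 326.0, 400.0], 0.72)]
ring_peg [([194.0, 318.0, 326.0, 400.0], 0.33)]
cradle [([67.0, 0.0, 258.0, 88.0], 0.74)]
tamping_mat []
1.5
```

Run:
```python
import cv2, numpy as np
a=cv2.imread("pics/scene0.png");b=cv2.imread("pics/side0.png")
cv2.imwrite("pics/m1.png",cv2.resize(a[150:350,120:380],None,fx=3,fy=3,interpolation=cv2.INTER_CUBIC))
cv2.imwrite("pics/m2.png",cv2.resize(b[120:400,170:400],None,fx=2.1,fy=2.1,interpolation=cv2.INTER_CUBIC))
```

```text
(no output)
```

View pics/m1.png

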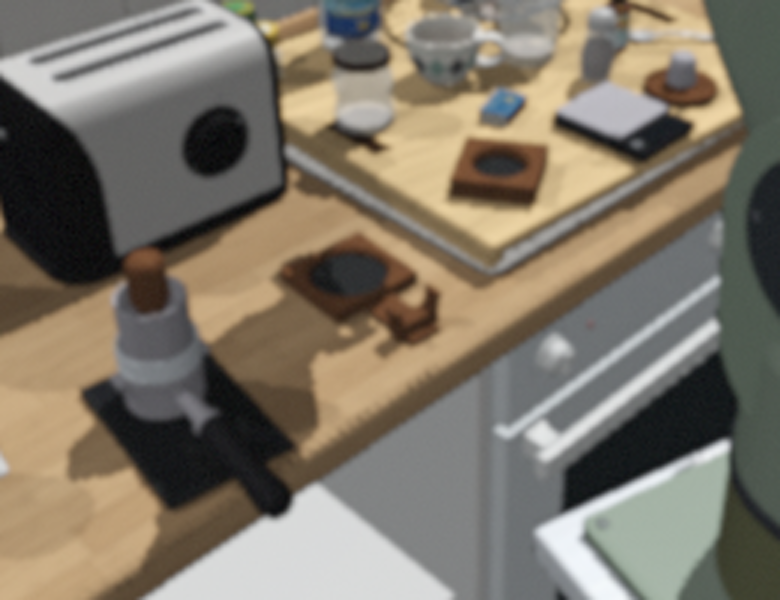

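View pics/m2.png

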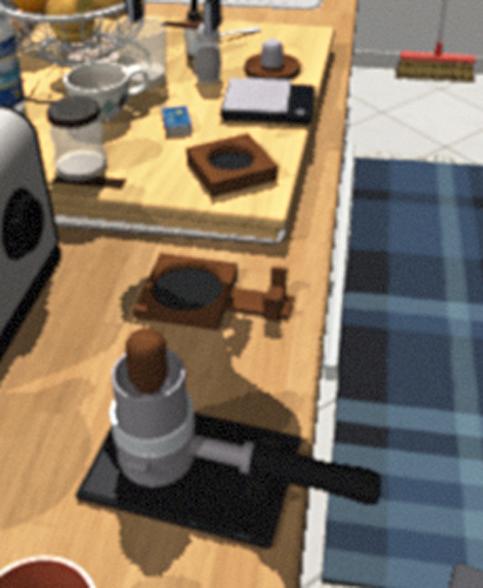

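View pics/wrist0.png

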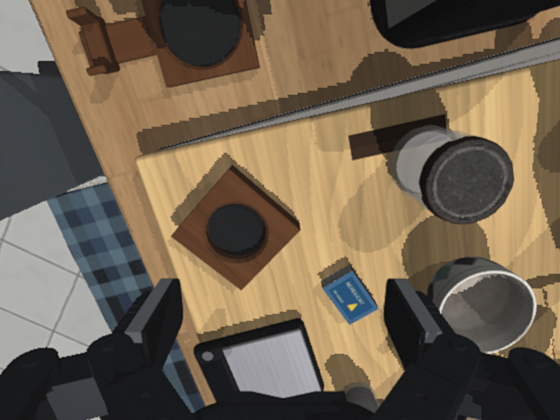

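The scene view shows the pile at left, with the knob around (168,240) in full-image pixels. The cradle is beside it, and the stand, scale and peg are on the board. The side view agrees. In the wrist view the stand's well is at (236,231), the cradle is at the top and the scale at the bottom.

Next I'll fit silhouettes for the poses, using rough model hulls against the traced masks.

```bash
cat > h.py <<'E'
from bench import arm
import cv2, numpy as np
from scipy.optimize import minimize
def cyl(r,z0,z1,c=(0,0),n=40):
    a=np.linspace(0,2*np.pi,n,endpoint=False)
    return np.array([[c[0]+r*np.cos(t),c[1]+r*np.sin(t),z] for z in (z0,z1) for t in a])
def box(x0,x1,y0,y1,z0,z1): return np.array([[x,y,z] for x in (x0,x1) for y in (y0,y1) for z in (z0,z1)],float)
def xcyl(r,x0,x1,zc):
    p=cyl(r,x0,x1); return np.c_[p[:,2],p[:,0],p[:,1]+zc]
M={"tamper_stand":[box(-44,44,-44,44,0,22)],
 "ring_peg":[cyl(44,0,12),cyl(17,12,44),cyl(14,12,48)],
 "scale":[box(-84,44,-50,50,0,20),box(-44,44,-46,46,0,22)],
 "cradle":[box(-46,46,-48,48,0,14),box(-97,-40,-15,15,0,8),box(-106,-88,-26,26,0,10),box(-106,-88,18,26,0,36),box(-106,-88,-26,-18,0,36)],
 "pf":[cyl(34,0,40),box(-8,8,-41,41,28,38),xcyl(8,-79,-30,26),xcyl(13,-194,-79,26)],
 "tamper_top":[cyl(16.5,110,142),cyl(14,110,151)], "cup":[cyl(29.5,69,112)]}
def shot(c,names=()):
    d=arm.read_camera(c); d={k:np.array(d[k]) for k in d}; d["c"]=c; d["m"]={}
    for n in names:
        r=arm.trace(c,n); d["m"][n]=[(x["score"],np.array(x["pixels"])) for x in r[:3]]
    return d
def proj(d,P):
    X=P@d["R"].T+d["t"]; u=X@d["intrinsics"].T; return u[:,:2]/u[:,2:]
def place(P,x,y,yaw,z):
    c,s=np.cos(np.radians(yaw)),np.sin(np.radians(yaw))
    return P@np.array([[c,-s,0],[s,c,0],[0,0,1]]).T+[x,y,z]
def render(d,parts,x,y,yaw,z):
    im=np.zeros((420,560),np.uint8)
    for P in parts:
        h=cv2.convexHull((proj(d,place(P,x,y,yaw,z))*16).astype(np.int32)); cv2.fillConvexPoly(im,h,255,cv2.LINE_AA,4)
    return im/255.
def ray(d,uv,z):
    v=d["R"].T@(np.linalg.inv(d["intrinsics"])@np.array([uv[0],uv[1],1.])); c=-d["R"].T@d["t"]
    return (c+v*(z-c[2])/v[2])[:2]
def fit(views,parts,z,x0,yaws):
    """views: list of (shot, mask)"""
    def cost(p):
        s=0
        for d,m in views:
            r=render(d,parts,p[0],p[1],p[2],z); s+=1-np.minimum(r,m).sum()/np.maximum(r,m).sum()
        return s/len(views)
    best=None
    for w in yaws:
        q=minimize(cost,[*x0,w],method="Nelder-Mead",options=dict(initial_simplex=[[*x0,w],[x0[0]+8,x0[1],w],[x0[0],x0[1]+8,w],[x0[0],x0[1],w+12]],xatol=.05,fatol=1e-4,maxiter=200))
        if best is None or q.fun<best.fun: best=q
    return best.x.round(1),round(best.fun,3)
E
cat > m1.py <<'E'
from h import *
N=["tamper_stand","scale","ring_peg","cradle","portafilter","tamper","dosing_cup"]
S={c:shot(c,N) for c in ("scene","side","wrist")}
Z={"tamper_stand":40,"scale":40,"ring_peg":40,"cradle":0,"portafilter":8,"tamper":0,"dosing_cup":0}
Y={"tamper_stand":[0,45],"scale":range(0,360,60),"ring_peg":[0],"cradle":range(0,360,60),"portafilter":range(0,360,60),"tamper":[0],"dosing_cup":[0]}
K={"portafilter":"pf","tamper":"tamper_top","dosing_cup":"cup"}
for n in N:
    vs=[]
    for c in ("scene","side","wrist"):
        l=S[c]["m"][n]
        if not l: continue
        m=l[0][1]; v,u=np.nonzero(m); b=(u.mean(),v.mean())
        print(n,c,round(l[0][0],2),m.sum(),"at",ray(S[c],b,Z[n]+(125 if n=="tamper" else 90 if n=="dosing_cup" else 20)).round())
        if c!="wrist": vs.append((S[c],m.astype(float)))
    for k in [vs]+[[v] for v in vs]:
        u=[np.mean(np.nonzero(m)[::-1],axis=1) for d,m in k]
        x0=ray(k[0][0],u[0],Z[n]+20)
        print("   fit",fit(k,M[K.get(n,n)],Z[n],x0,Y[n]))
E
python3 m1.py
```

```text
tamper_stand scene 0.72 1275 at [311. 366.]
tamper_stand side 0.88 840 at [518. -29.]
tamper_stand wrist 0.88 8399 at [530. -42.]
   fit (array([316.2, 355.4,  10.4]), np.float64(0.71))
   fit (array([316.2, 355.4,  10.4]), np.float64(0.421))
   fit (array([526.2, -43. ,  41.2]), np.float64(0.154))
scale scene 0.72 661 at [ 533. -202.]
scale side 0.58 818 at [ 538. -195.]
   fit (array([ 529.3, -229.7,  199.1]), np.float64(0.256))
   fit (array([ 537.5, -222.7,  188.9]), np.float64(0.28))
   fit (array([ 529.2, -228.4,  198.8]), np.float64(0.227))
ring_peg scene 0.59 358 at [ 575. -315.]
ring_peg side 0.77 340 at [ 578. -313.]
   fit (array([ 588.7, -329.2,   17.2]), np.float64(0.21))
   fit (array([ 589.9, -328.4,   15.3]), np.float64(0.135))
   fit (array([ 586.1, -333.4,   19.7]), np.float64(0.266))
cradle scene 0.81 1102 at [459. 147.]
cradle side 0.75 1851 at [465. 154.]
cradle wrist 0.81 11713 at [474. 127.]
   fit (array([494.3, 144.2,  11. ]), np.float64(0.118))
   fit (array([497.1, 144. ,   9.8]), np.float64(0.12))
   fit (array([493.5, 144.1,  12. ]), np.float64(0.105))
portafilter scene 0.9 798 at [334. 340.]
portafilter side 0.71 1681 at [330. 341.]
   fit (array([422.7, 348. ,   7.1]), np.float64(0.448))
   fit (array([429.1, 348.5,   7. ]), np.float64(0.445))
   fit (array([420.2, 348.5,   7. ]), np.float64(0.445))
tamper scene 0.61 248 at [425. 349.]
tamper side 0.93 565 at [419. 352.]
   fit (array([569.5, 316.7,   0. ]), np.float64(1.0))
   fit (array([569.5, 316.7,   0. ]), np.float64(1.0))
   fit (array([475.3, 267.5,   0. ]), np.float64(1.0))
dosing_cup scene 0.69 504 at [412. 353.]
dosing_cup side 0.78 987 at [414. 360.]
   fit (array([419.1, 351.5,  35.8]), np.float64(0.309))
   fit (array([421.1, 350.7,  35.2]), np.float64(0.298))
   fit (array([419.1, 352.1,   3.5]), np.float64(0.311))
```

```bash
cat > m2.py <<'E'
from h import *
import pickle
S={}
S["start"]=shot("wrist",["tamper_stand"])
o=list(arm.get_ee_rot()); print(o)
arm.move_to([555,-250,240],o)
S["right"]=shot("wrist",["scale","ring_peg"])
arm.move_to([455,215,215],o)
S["left"]=shot("wrist",["cradle","portafilter","tamper","dosing_cup"])
print(arm.get_time_s(), arm.get_qpos())
pickle.dump(S,open("S.pkl","wb"))
for k in S:
    cv2.imwrite(f"pics/{k}.png",S[k]["color"][:,:,::-1])
    for n,l in S[k]["m"].items(): print(k,n,[(round(s,2),m.sum()) for s,m in l])
for k,n,z,x0,y in [("start","tamper_stand",40,(527,-43),[40]),("right","scale",40,(535,-220),[10]),("right","ring_peg",40,(588,-330),[0]),("left","cradle",0,(494,144),[11])]:
    if S[k]["m"][n]: print(n,fit([(S[k],S[k]["m"][n][0][1].astype(float))],M[n],z,x0,y))
E
python3 m2.py; python3 -c "
import cv2,numpy as np
cv2.imwrite('pics/m3.png',np.hstack([cv2.imread('pics/right.png')]));"
```

```text
[np.float64(-179.99754892377635), np.float64(-0.00039457234995524907), np.float64(90.00297384301892)]
5.925 [-2.89464807e+01  3.57344731e+01  1.15310288e-01  1.01186431e+02
 -9.52061228e-02  4.30810479e+01 -2.88239232e+01]
start tamper_stand [(0.81, np.int64(8275))]
right scale [(0.71, np.int64(14572))]
right ring_peg []
left cradle [(0.89, np.int64(9902))]
left portafilter [(0.64, np.int64(5990))]
left tamper [(0.95, np.int64(2904)), (0.43, np.int64(10649))]
left dosing_cup [(0.56, np.int64(1810))]
tamper_stand (array([528.8, -46.8,  47.6]), np.float64(0.047))
scale (array([ 566.3, -211.8,   16.9]), np.float64(0.077))
cradle (array([496.8, 142.1,  11.3]), np.float64(0.051))
```

View pics/right.png

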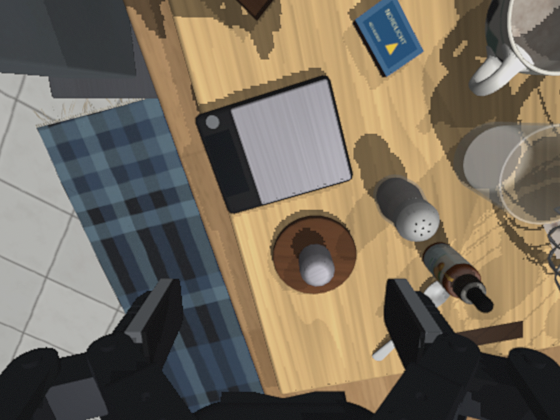

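View pics/left.png

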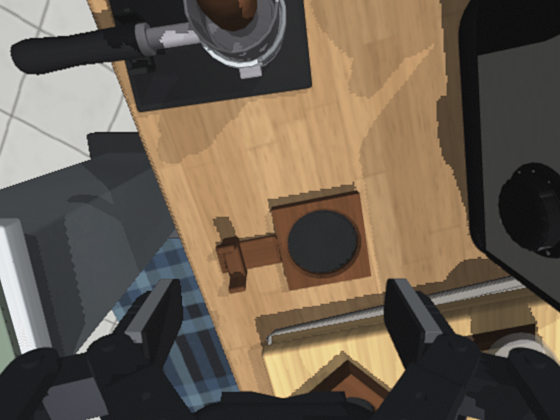

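The right-hand view shows the scale platform near (290,143), the peg base at (314,254) and the peg tip at (318,272). The left-hand view shows the cradle seat at (323,241), with the pile cut off at the top. I'll take one closer look at the pile.

```bash
cat > m3.py <<'E'
from h import *
import pickle
S=pickle.load(open("S.pkl","rb"))
print(arm.get_qpos(),arm.get_tool_pos())
arm.move_to([405,300,215],[180,0,90])
S["pile"]=d=shot("wrist",["portafilter","tamper","dosing_cup","dosing_ring"])
S["side"]=shot("side",["tamper","portafilter"])
print(np.round(arm.get_qpos(),1),arm.get_tool_pos(),arm.get_time_s())
pickle.dump(S,open("S.pkl","wb"))
cv2.imwrite("pics/pile.png",d["color"][:,:,::-1])
for n,l in d["m"].items(): print(n,[(round(s,2),m.sum(),np.mean(np.nonzero(m)[::-1],axis=1).round(1).tolist()) for s,m in l])
print("seat",ray(S["left"],(323,241),14),"well",ray(S["start"],(236,231),58),"peg base",ray(S["right"],(314.5,254),49),"peg top",ray(S["right"],(319,274),88), "platform",ray(S["right"],(290,143),62))
# peg base by colour
im=cv2.cvtColor(S["right"]["color"],cv2.COLOR_RGB2HSV)[200:300,260:370]; 
m=d["m"]["tamper"]
if m: print("tamper fit",fit([(d,m[0][1].astype(float))],[cyl(16.5,110,142),cyl(14,110,151)],0,(421,350),[0]))
m=d["m"]["portafilter"]
E
python3 m3.py
```

```text
[-2.89464807e+01  3.57344731e+01  1.15310288e-01  1.01186431e+02
 -9.52061228e-02  4.30810479e+01 -2.88239232e+01] [455.24632075 214.61171341 214.98084811]
[-40.9  35.8   1.3 101.1  -1.1  43.1 -39. ] [405.28293487 299.6329442  215.016398  ] 6.8
portafilter [(0.89, np.int64(4673), [176.4, 147.4])]
tamper [(0.71, np.int64(3426), [308.3, 139.7])]
dosing_cup [(0.7, np.int64(2274), [311.5, 144.0])]
dosing_ring [(0.69, np.int64(507), [288.5, 107.6])]
seat [498.02744169 146.25889168] well [529.690874   -45.39933091] peg base [ 588.67799642 -326.20938116] peg top [ 589.63148484 -328.41885216] platform [ 562.01534473 -210.075709  ]
tamper fit (array([419.9, 354.4,   3.1]), np.float64(0.248))
```

View pics/pile.png

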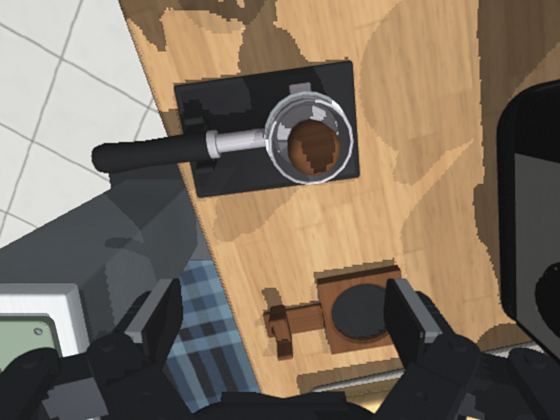

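The knob top is at about (315,146) and the cup's rim circle at about (309,138). The neck runs along (217,145)-(266,137), and the handle end is near (98,158).

```bash
cat > m4.py <<'E'
from h import *
import pickle
S=pickle.load(open("S.pkl","rb")); d=S["pile"]
print("knob",ray(d,(315,146),142),"cup rim",ray(d,(309,138),112))
a,b,c=[ray(d,p,34) for p in [(217,145),(266,137.5),(95,158)]]
print("neck",a,b,c,"yaw",np.degrees(np.arctan2(*(b-c)[::-1])),np.degrees(np.arctan2(*(b-a)[::-1])))
m=d["m"]["portafilter"][0][1].astype(float)
# neck+handle only
for w in [[(d,m)],[(S["side"],S["side"]["m"]["portafilter"][0][1].astype(float))]]:
    print("pf handle fit",fit(w,[xcyl(8,-79,-34,26),xcyl(13,-194,-79,26)],8,(420,352),[7]))
print("tamper side",fit([(S["side"],S["side"]["m"]["tamper"][0][1].astype(float))],[cyl(16.5,110,142),cyl(14,110,151)],0,(420,352),[0]))
g=d["color"].copy()
for parts,x in [(M["tamper_top"],(421,352,0,0)),(M["cup"],(421,352,0,0)),(M["pf"],(421,352,7,8))]:
    for P in parts:
        h=cv2.convexHull(proj(d,place(P,*x)).astype(np.int32)); cv2.polylines(g,[h],True,(255,0,0),1)
L=S["left"]; g2=L["color"].copy()
for P in M["cradle"]+[cyl(38,14,14)]: cv2.polylines(g2,[cv2.convexHull(proj(L,place(P,497,143.5,11.3,0)).astype(np.int32))],True,(0,255,0),1)
r=S["right"]; g3=r["color"].copy()
for n,x in [("ring_peg",(589,-327.5,0,40)),("scale",(563.5,-211,16.9,40))]:
    for P in M[n]: cv2.polylines(g3,[cv2.convexHull(proj(r,place(P,*x)).astype(np.int32))],True,(255,0,0),1)
out=np.hstack([g[70:210,80:380],g3[60:300,180:380].repeat(1,0)[:140],]) if 0 else None
v=lambda a:cv2.resize(a,(400,300))
sheet=np.vstack([np.hstack([v(g[50:275,80:380]),v(g3[70:310,150:470])]),np.hstack([v(g2[150:330,190:430]),v(g2[150:330,190:430]*0)])])
s=S["start"]; g4=s["color"].copy()
for P in M["tamper_stand"]+[cyl(29,22,22)]: cv2.polylines(g4,[cv2.convexHull(proj(s,place(P,529,-46,47.6,40)).astype(np.int32))],True,(0,255,0),1)
sheet[300:,400:]=v(g4[130:310,130:370])
cv2.imwrite("pics/sheet.png",sheet[:,:,::-1])
E
python3 m4.py
```

```text
knob [424.1686474  350.41910699] cup rim [422.5949641  351.73190208]
neck [344.45713905 336.28253427] [389.29646814 343.07124431] [231.0685894 324.2682575] yaw 6.776954065345289 8.609242918780836
pf handle fit (array([426.2, 348.5,   7.8]), np.float64(0.133))
pf handle fit (array([423.6, 351.2,   8.2]), np.float64(0.314))
tamper side (array([416.9, 356.2,   8.6]), np.float64(0.104))
```

View pics/sheet.png

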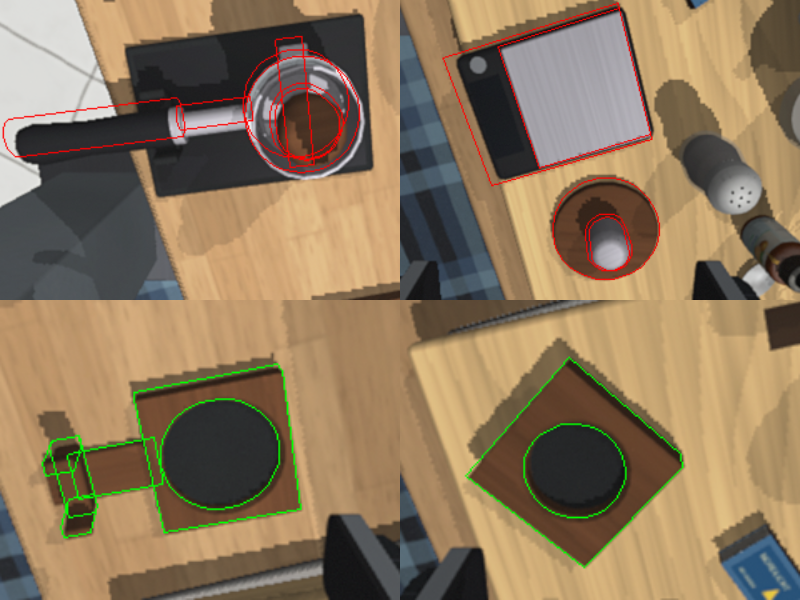

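```bash
cat >> h.py <<'E'
def st(p,yaw,vel=200): arm.move_straight(list(map(float,p)),[180,0,yaw],vel)
def rep(s): print(s,"t",round(arm.get_time_s(),1),"tcp",np.round(arm.get_tool_pos(),1),"F",np.round(arm.get_force(),1),"w",round(arm.get_gripper_width(),1))
E
python3 - <<'E'
from h import *
X,Y=423,351
st((X,Y,185),90); st((X,Y,115),90,120); rep("down")
arm.grasp(40); rep("grip")
st((X,Y,190),90,120); rep("up")
for k in ("wrist","side"):
    d=shot(k); cv2.imwrite(f"pics/t_{k}.png",d["color"][:,:,::-1])
a=cv2.imread("pics/t_wrist.png");b=cv2.imread("pics/t_side.png")[130:400,150:400]
cv2.imwrite("pics/t.png",np.hstack([cv2.resize(a,(400,300)),cv2.resize(b,(278,300))]))
E
```

```text
down t 8.0 tcp [423.3 351.1 115.8] F [-0.9 -0.2  1.2] w 85.4
grip t 8.5 tcp [423.3 351.1 115.4] F [ 1.  -0.8  6.2] w 31.3
up t 9.3 tcp [422.7 350.8 189.3] F [ 0.2  0.3 -2.4] w 31.5
```

View pics/t.png

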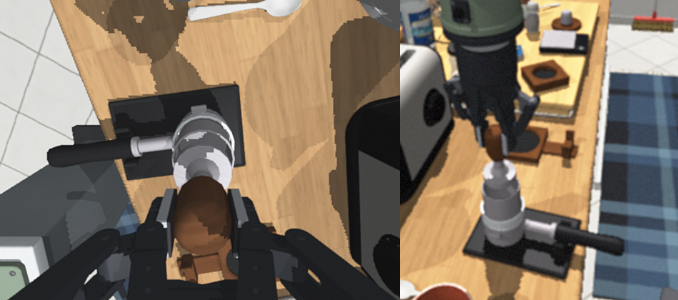

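The tamper is gripped upright and clear of the cup. Next I'll carry it to the stand.

Run:
```python
from h import *
st((529,-46,190),90,250); st((529,-46,125),90,150); rep("hover")
d=shot("wrist"); cv2.imwrite("pics/w_hover.png",d["color"][:,:,::-1])
d=shot("side"); cv2.imwrite("pics/s_hover.png",cv2.resize(d["color"][130:260,210:350,::-1],None,fx=3,fy=3,interpolation=cv2.INTER_CUBIC))
a=cv2.imread("pics/w_hover.png");b=cv2.imread("pics/s_hover.png")
cv2.imwrite("pics/hover.png",np.hstack([cv2.resize(a[60:360,130:430],(390,390)),b[:390]])[:, :800])
```

```text
hover t 11.8 tcp [529.3 -45.7 125.6] F [-0.1  0.1 -2.3] w 31.0
```

View pics/hover.png

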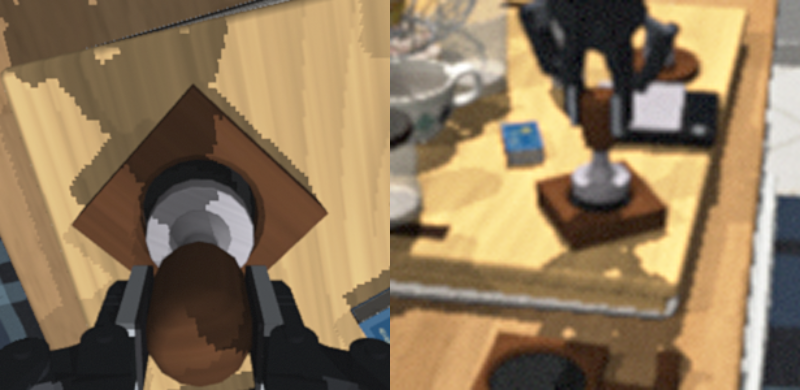

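Run:
```python
from h import *
st((529.5,-45.5,112),90,80); rep("low"); st((529.5,-45.5,109.3),90,20); rep("in")
arm.open(); rep("open"); st((529.5,-46,200),90,200)
d=shot("wrist",["tamper"]); cv2.imwrite("pics/placed1.png",d["color"][:,:,::-1])
st((410,300,190),90,300)
d=shot("wrist",["dosing_cup"]); cv2.imwrite("pics/cup.png",d["color"][:,:,::-1]); rep("over")
import pickle; pickle.dump(d,open("cup.pkl","wb"))
a=cv2.imread("pics/placed1.png");b=cv2.imread("pics/cup.png")
cv2.imwrite("pics/pc.png",np.hstack([cv2.resize(a[:300,:400],(400,300)),cv2.resize(b[30:255,130:430],(400,300))]))
```

```text
low t 12.2 tcp [529.4 -45.5 112. ] F [-0.1  0.  -3.1] w 31.3
in t 12.5 tcp [529.7 -45.5 109.5] F [ 1.1  0.8 -1.3] w 31.2
open t 13.1 tcp [529.5 -45.5 109.3] F [ 0.1 -0.4 -0.5] w 85.4
over t 15.2 tcp [410.6 298.9 190.1] F [ 0.5 -0.1 -0.3] w 85.5
```

View pics/pc.png

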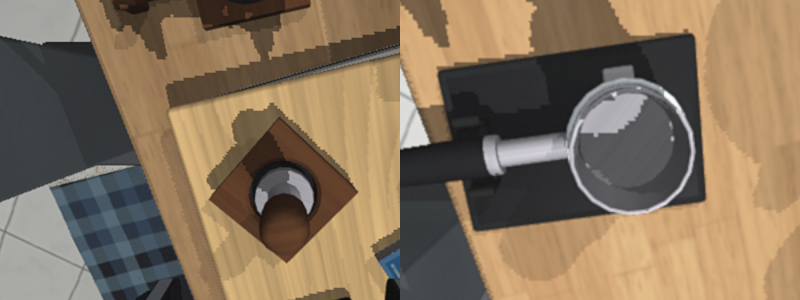

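The tamper sits in the well. The cup's rim is centred at about (304,139.5) in the full image.

Run:
```python
from h import *
import pickle
d=pickle.load(open("cup.pkl","rb"))
p=ray(d,(304,139.5),112); print(p,ray(d,(257.5,139.5),112),ray(d,(351,139.5),112),ray(d,(304,190),112),ray(d,(304,89),112))
X,Y=p
assert 417<X<428 and 346<Y<357
st((X,Y,150),90,150); st((X,Y,73),90,120); rep("down")
arm.grasp(30); rep("grip"); st((X,Y,150),90,100); rep("up")
d=shot("wrist"); cv2.imwrite("pics/cupup.png",d["color"][:,:,::-1])
s=shot("side"); 
cv2.imwrite("pics/cu.png",np.hstack([cv2.resize(d["color"],(400,300)),cv2.resize(s["color"][130:400,150:400],(278,300))])[:,:,::-1])
pickle.dump(d,open("cu.pkl","wb"))
```

```text
[423.70196571 351.89309815] [394.87740761 351.95294034] [452.83788094 351.83260956] [424.24741876 319.54604504] [423.2031759  381.47287665]
down t 16.6 tcp [424.  352.   73.7] F [-0.4  0.4  0.3] w 85.5
grip t 17.0 tcp [424.  352.1  73.9] F [-1.5 -1.3 10.5] w 59.1
up t 17.9 tcp [423.5 351.7 149.5] F [ 0.4  0.2 -1.5] w 59.1
```

View pics/cu.png

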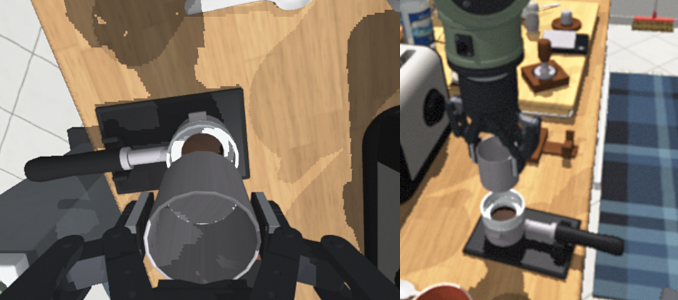

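The cup is held upright. I'll carry it over the tamper to the scale.

Run:
```python
from h import *
st((490,100,200),90,300); st((563,-210.5,200),90,250); st((563,-210.5,90),90,150); rep("hover")
st((563,-210.5,84),90,20); rep("on")
arm.open(); rep("open"); st((563,-210.5,200),90,200)
d=shot("wrist",["dosing_cup"]); e=d
st((500,100,200),90,300); st((412,305,165),90,250)
import pickle
f=shot("wrist",["dosing_ring"]); pickle.dump((d,f),open("ring.pkl","wb")); rep("over ring")
cv2.imwrite("pics/rg.png",np.hstack([cv2.resize(e["color"],(400,300)),cv2.resize(f["color"][30:255,130:430],(400,300))])[:,:,::-1])
```

```text
hover t 21.3 tcp [ 563.4 -210.5   90.9] F [-1.3 -0.  -1. ] w 59.0
on t 21.8 tcp [ 563.  -210.5   84. ] F [ 0.3  0.4 -1.5] w 59.7
open t 22.2 tcp [ 563.  -210.5   84. ] F [-1.2 -0.8 -0.7] w 85.7
over ring t 25.4 tcp [412.8 303.7 165.2] F [ 0.4 -0.8  0.3] w 85.4
```

View pics/rg.png

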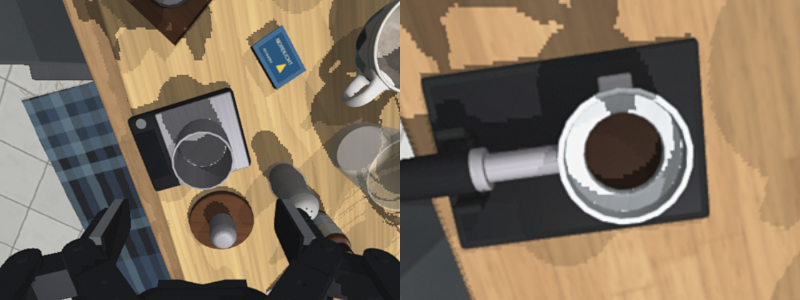

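The cup is on the platform. The ring is centred at about (299,147) in the full image.

Run:
```python
from h import *
import pickle
d,f=pickle.load(open("ring.pkl","rb"))
l=d["m"]["dosing_cup"]; print([s for s,_ in l])
if l: print("cup fit",fit([(d,l[0][1].astype(float))],[cyl(29.5,0,60)],62,(563,-210),[0]))
p=ray(f,(298.75,147),69); print(p)
X,Y=p; assert 419<X<430 and 344<Y<356
st((X,Y,120),52.8,150); st((X,Y,43),52.8,100); rep("down")
arm.grasp(35); rep("grip"); st((X,Y,52),52.8,30); st((X,Y,110),52.8,120); rep("up")
d=shot("wrist"); s=shot("side"); 
cv2.imwrite("pics/ru.png",np.hstack([cv2.resize(d["color"],(400,300)),cv2.resize(s["color"][130:400,150:400],(278,300))])[:,:,::-1])
```

```text
[0.9]
cup fit (array([ 562.6, -214.6,    2.6]), np.float64(0.033))
[423.67601576 349.54726897]
down t 27.1 tcp [423.9 349.7  43.6] F [ 0.1  0.2 -0.2] w 85.5
grip t 27.4 tcp [423.9 349.8  44. ] F [-1.8 -1.1 13. ] w 69.1
up t 28.5 tcp [423.5 349.4 109.5] F [-0.  -0.8 -1.8] w 68.4
```

View pics/ru.png

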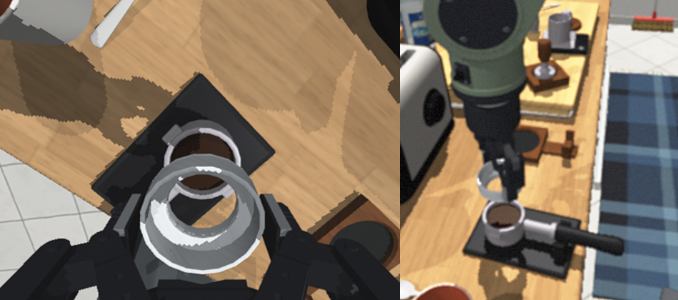

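The ring is held level. I'll hover it over the peg and check the alignment before lowering.

Run:
```python
from h import *
import pickle
st((490,100,180),90,250); st((560,-150,205),90,250); st((589,-327.5,205),90,250); st((589,-327.5,100),90,120); rep("hover")
d=shot("wrist",["dosing_ring","ring_peg"]); pickle.dump(d,open("rh.pkl","wb"))
for n,l in d["m"].items(): print(n,[(round(s,2),m.sum()) for s,m in l])
g=d["color"].copy()
for c,r,z in [((589,-327.5),34.5,125),((589,-327.5),26,97),((589,-327.5),44,52)]:
    cv2.polylines(g,[proj(d,place(cyl(r,0,0),*c,0,z)).astype(np.int32)[:40]],True,(255,0,0),1)
cv2.imwrite("pics/rh.png",np.hstack([cv2.resize(q[130:390,130:430],(400,347)) for q in (d["color"],g)])[:,:,::-1])
```

```text
hover t 32.9 tcp [ 589.4 -327.6  100.8] F [-0.1  0.3 -0.3] w 68.5
dosing_ring [(0.69, np.int64(17087))]
ring_peg [(0.7, np.int64(11752))]
```

View pics/rh.png

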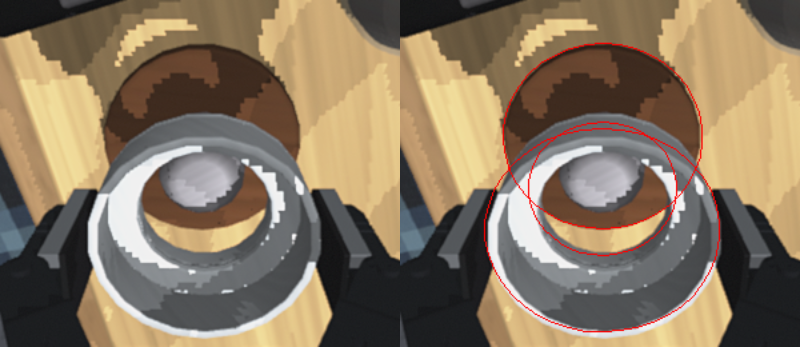

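The predicted circles match to within about 1 mm, so I'll lower the ring.

Run:
```python
from h import *
import pickle
P=(589,-326.5)
st((*P,85),90,60); rep("a"); st((*P,60),90,60); rep("b"); st((*P,55.3),90,20); rep("c")
arm.open(); rep("open"); st((*P,205),90,150)
d=shot("wrist",["dosing_ring"])
st((560,-150,205),90,250); st((490,100,190),90,250)
f=arm.ik([365,340,120],[180,0,7.8]); g=arm.ik([365,340,120],[180,0,-172.2]); print(np.round(arm.get_qpos()),f,g)
arm.move_to([415,285,170],[180,0,90]); f=shot("wrist",["portafilter"]); rep("over")
pickle.dump((d,f),open("pf.pkl","wb"))
cv2.imwrite("pics/pf.png",np.hstack([cv2.resize(d["color"][60:360,130:430],(300,300)),cv2.resize(f["color"][0:240,60:400],(425,300))])[:,:,::-1])
```

```text
a t 33.4 tcp [ 588.8 -326.3   84.5] F [ 0.6 -0.2 -0.8] w 68.2
b t 34.0 tcp [ 589.  -326.5   59.9] F [ 0.1  0.2 -0.8] w 68.8
c t 34.4 tcp [ 589.  -326.5   55.3] F [ 0.   0.2 -0.6] w 68.3
open t 34.7 tcp [ 589.  -326.5   55.4] F [ 0.1  0.7 -0.3] w 85.6
[-13.  38.  -4. 104.   4.  39. -19.] [-57.73695039  46.25122334  20.58124251 108.50664357 -29.93022364
  30.59438196 -99.01888728] [-34.00157546  45.46509541 -22.99734963 107.75869082  30.76701333
  32.98434411  20.68529395]
over t 38.9 tcp [415.9 283.8 170.1] F [ 0.   1.  -0.4] w 85.4
```

View pics/pf.png

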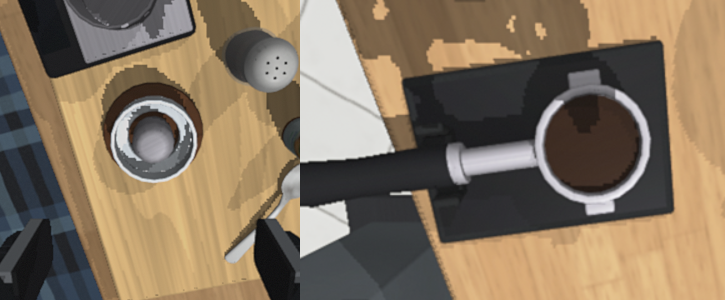

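Run:
```python
from h import *
import pickle
d,f=pickle.load(open("pf.pkl","rb"))
l=f["m"]["portafilter"]; print([(round(s,2),m.sum()) for s,m in l])
print("head",ray(f,(294.8,114.6),48))
m=l[0][1].astype(float)
parts=[cyl(34,0,40),box(-8,8,-41,41,30,38),xcyl(8,-79,-30,26),xcyl(13.2,-194,-79,26)]
x,c=fit([(f,m)],parts,8,(424,349),[7.8]); print(x,c)
g=f["color"].copy(); 
for P in parts: cv2.polylines(g,[cv2.convexHull(proj(f,place(P,*x,8)).astype(np.int32))],True,(255,0,0),1)
k,u=cv2.findContours(l[0][1].astype(np.uint8),cv2.RETR_EXTERNAL,cv2.CHAIN_APPROX_NONE); cv2.drawContours(g,k,-1,(0,255,0),1)
cv2.imwrite("pics/pfo.png",cv2.resize(g[40:220,0:400],(800,360))[:,:,::-1])
```

```text
[(0.9, np.int64(13723))]
head [424.45002951 349.83788974]
[423.1 347.9   7.6] 0.065
```

View pics/pfo.png

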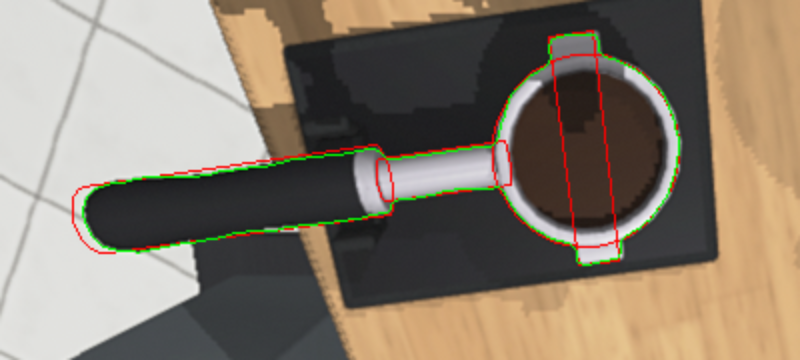

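The fitted model matches the trace, giving the head at (423.8, 348.3) with yaw 7.6°. I'll grip the neck at its balance point.

Run:
```python
from h import *
w=-172.4; X,Y=364.3,340.4
print(arm.ik([X,Y,17],[180,0,w]) is not None, arm.ik([438.2,131.8,15],[180,0,-168.7]) is not None)
arm.move_to([X,Y,120],[180,0,w]); st((X,Y,17),w,100); rep("down")
arm.grasp(110); rep("grip"); st((X,Y,25),w,20); rep("up a"); st((X,Y,80),w,60); rep("up b")
print("tq",np.round(arm.get_ft_torque(),2),np.round(arm.get_ee_rot(),2))
d=shot("wrist",["portafilter"]); s=shot("side",["portafilter"])
import pickle; pickle.dump((d,s),open("pl.pkl","wb"))
cv2.imwrite("pics/pl.png",np.hstack([cv2.resize(d["color"],(400,300)),cv2.resize(s["color"][190:400,170:450],(400,300))])[:,:,::-1])
```

```text
True True
down t 41.1 tcp [364.5 340.5  17.4] F [-0.5 -1.4  0.2] w 85.7
grip t 41.8 tcp [364.4 340.5  17.4] F [-0.7 -0.5  9.9] w 12.6
up a t 42.3 tcp [364.3 340.3  25. ] F [ 0.2 -1.1 -6.2] w 12.9
up b t 43.4 tcp [364.2 340.3  79.7] F [ 0.3 -0.2 -3.9] w 12.7
tq [0.04 0.03 0.01] [-1.7998e+02 -2.0000e-02 -1.7240e+02]
```

The viewer limit is reached, so I'll check the lift and the level numerically by fitting height and pitch too.

```bash
cat > lev.py <<'E'
from h import *
import pickle
parts=[cyl(34,0,40),box(-8,8,-41,41,30,38),xcyl(8,-79,-30,26),xcyl(13.2,-190,-79,26)]
def tilt(P,a,b):
    R=cv2.Rodrigues(np.radians([b,0,0.]))[0]@cv2.Rodrigues(np.radians([0,a,0.]))[0]; o=np.array([-60,0,26.])
    return (P-o)@R.T+o
def fit6(views,p0):
    def cost(p):
        s=0
        for d,m in views:
            r=render(d,[tilt(P,p[4],p[5]) for P in parts],p[0],p[1],p[2],p[3]); s+=1-np.minimum(r,m).sum()/np.maximum(r,m).sum()
        return s/len(views)
    sx=[p0]+[[p0[i]+(4 if i==j else 0) for i in range(6)] for j in range(6)]
    q=minimize(cost,p0,method="Nelder-Mead",options=dict(initial_simplex=sx,xatol=.05,fatol=1e-4,maxiter=500)); return q.x.round(1),round(q.fun,3)
if __name__=="__main__":
    d,s=pickle.load(open("pl.pkl","rb"))
    for v in (d,s): print([(round(a,2),m.sum(),np.argwhere(m).min(0),np.argwhere(m).max(0)) for a,m in v["m"]["portafilter"]])
    ms=s["m"]["portafilter"][0][1].astype(float)
    print("side",fit6([(s,ms)],[420,350,7.6,70,0,0]))
    o=shot("scene",["portafilter"]); s2=shot("side",["portafilter"])
    vs=[(v,v["m"]["portafilter"][0][1].astype(float)) for v in (o,s2) if v["m"]["portafilter"]]
    print("both",fit6(vs,[420,350,7.6,70,0,0]),[v[0]["m"]["portafilter"][0][0] for v in vs])
    print(arm.get_force(),arm.get_gripper_width())
E
python3 lev.py
```

```text
[(0.65, np.int64(23952), array([  0, 239]), array([397, 324]))]
[(0.71, np.int64(2636), array([282, 221]), array([335, 355]))]
side (array([421.4, 345.3,   7.4,  68.7,  -0.7,  14. ]), np.float64(0.186))
both (array([4.238e+02, 3.417e+02, 6.200e+00, 6.580e+01, 3.000e-01, 1.800e+01]), np.float64(0.409)) [0.69, 0.59]
[ 0.25937579 -0.05886601 -5.29004787] 12.608505330420767
```

```bash
cat > roll.py <<'E'
from lev import *
d,s=pickle.load(open("pl.pkl","rb"))
o=shot("scene",["portafilter"])
for v in (s,o):
    m=v["m"]["portafilter"][0][1].astype(float)
    b=proj(v,place(cyl(44,-6,46),423.8,348.3,0,70.7)); (x0,y0),(x1,y1)=b.min(0).astype(int),b.max(0).astype(int)
    W=np.zeros_like(m); W[y0:y1,x0:x1]=1
    print(v["c"],x0,x1,y0,y1,"mask px",(m*W).sum())
    for r in (-20,-10,-5,0,5,10,20):
        def cost(p):
            R=render(v,[tilt(P,0,r) for P in parts],p[0],p[1],7.6,70.2)*W
            return 1-np.minimum(R,m*W).sum()/np.maximum(R,m*W).sum()
        q=minimize(cost,[422,349],method="Nelder-Mead",options=dict(initial_simplex=[[422,349],[428,349],[422,355]])); print(r,q.x.round(1),round(q.fun,3))
E
python3 roll.py
```

```text
side 212 266 275 335 mask px 1401.0
-20 [420.5 349.4] 0.196
-10 [421.6 347.7] 0.194
-5 [422.  346.5] 0.192
0 [422.4 345.4] 0.188
5 [422.6 345.5] 0.181
10 [421.9 345.8] 0.171
20 [422.1 345.9] 0.185
scene 150 190 235 275 mask px 202.0
-20 [330.4 370.7] 0.714
-10 [397.2 346.2] 0.773
-5 [414.1 347.8] 0.789
0 [381.2 349.5] 0.766
5 [413.8 347. ] 0.784
10 [414.  346.2] 0.781
20 [345.4 368.7] 0.656
```

```bash
cat > coffee.py <<'E'
from lev import *
def coffee(cams,x,y,z):
    for c in cams:
        v=shot(c); h=cv2.cvtColor(v["color"],cv2.COLOR_RGB2HSV).astype(int)
        W=np.zeros((420,560),np.uint8); cv2.fillConvexPoly(W,cv2.convexHull(proj(v,place(cyl(33,40,40),x,y,0,z)).astype(np.int32)),1)
        m=((h[...,1]>70)&(h[...,2]<110)&(W>0)).astype(np.uint8)
        n,lab,stt,_=cv2.connectedComponentsWithStats(m); i=1+stt[1:,4].argmax(); k,_=cv2.findContours((lab==i).astype(np.uint8),0,1)
        e=cv2.fitEllipse(cv2.convexHull(k[0])); print(c,"seen",stt[i,4],np.round(e[0],1),np.round(e[1],1),round(e[2]),"ratio",round(e[1][0]/e[1][1],3))
        for r in (-15,-8,0,8,15):
            for a in ((-8,0,8) if r==0 else (0,)):
                p=cv2.fitEllipse(proj(v,place(tilt(cyl(26,35,35)[:40],a,r),x,y,7.6,z)).astype(np.float32)); print("   roll",r,"pitch",a,np.round(p[0],1),np.round(p[1],1),round(p[2]),"ratio",round(p[1][0]/p[1][1],3))
if __name__=="__main__": coffee(("side","scene"),422.5,347,70.5)
E
python3 coffee.py
```

```text
side seen 470 [240.3 298.8] [19.6 30.6] 82 ratio 0.641
   roll -15 pitch 0 [240.3 299.7] [26.9 31.2] 64 ratio 0.863
   roll -8 pitch 0 [240.5 299.2] [25.2 31. ] 73 ratio 0.814
   roll 0 pitch -8 [241.4 295.4] [24.  30.9] 93 ratio 0.774
   roll 0 pitch 0 [240.7 298.6] [22.8 30.9] 81 ratio 0.738
   roll 0 pitch 8 [240.8 302. ] [21.2 30.8] 71 ratio 0.689
   roll 8 pitch 0 [241.  298.1] [19.9 30.7] 86 ratio 0.646
   roll 15 pitch 0 [241.2 297.7] [17.  30.7] 90 ratio 0.553
scene seen 43 [166.4 251. ] [5.8 8.6] 165 ratio 0.676
   roll -15 pitch 0 [169.7 250.9] [14.  22.5] 62 ratio 0.621
   roll -8 pitch 0 [170.1 250.7] [13.6 22.5] 70 ratio 0.602
   roll 0 pitch -8 [170.4 248.1] [15.  22.6] 83 ratio 0.664
   roll 0 pitch 0 [170.5 250.5] [12.8 22.5] 79 ratio 0.571
   roll 0 pitch 8 [170.9 253.1] [10.5 22.4] 76 ratio 0.469
   roll 8 pitch 0 [171.  250.3] [11.9 22.4] 88 ratio 0.53
   roll 15 pitch 0 [171.4 250.2] [10.9 22.3] 95 ratio 0.487
```

The coffee ellipse's centre and axis angle match roll ≈ 0 and pitch ≈ 0, so the portafilter is level. I'll carry it to the cradle.

Run:
```python
from h import *
w=-168.7; P=(438.2,131.7)
st((*P,80),w,100); rep("over"); st((*P,27),w,50); rep("hover")
for z in (23,20,18,16.5,15.6):
    st((*P,z),w,15); rep(z)
    F=arm.get_force()
    if F[2]>6 or np.hypot(F[0],F[1])>8: print("contact"); break
```

```text
over t 46.3 tcp [438.1 132.   80. ] F [ 1.3 -0.6 -5.3] w 12.9
hover t 47.5 tcp [438.3 131.7  27.2] F [ 0.   0.7 -6.2] w 13.0
23 t 48.0 tcp [438.1 131.7  22.9] F [-0.2 -0.  -5.3] w 13.0
20 t 48.3 tcp [438.2 131.7  19.9] F [ 0.1  0.3 -5.2] w 12.6
18 t 48.6 tcp [438.1 131.7  17.9] F [-0.9 -0.5 -5.9] w 13.0
16.5 t 48.9 tcp [438.2 131.7  16.4] F [-0.2  0.2 -5.6] w 12.6
15.6 t 49.1 tcp [438.2 131.7  15.6] F [-0.7  0.2 -4.8] w 12.9
```

Run:
```python
from h import *
from lev import fit6
from coffee import coffee
w=-168.7; P=(438.2,131.7)
for z in (15.2,14.8,14.4,14.0):
    st((*P,z),w,10); rep(z)
    if arm.get_force()[2]>-2: break
arm.open(); rep("open"); st((*P,90),w,80); rep("up")
arm.move_to([455,90,230],[180,0,90])
d=shot("wrist",["portafilter","cradle"]); s=shot("side",["portafilter"])
for v in (d,s):
    l=v["m"]["portafilter"]
    if l: print(v["c"],round(l[0][0],2),fit([(v,l[0][1].astype(float))],M["pf"],6,(497,143.5),[11.3]))
coffee(("side",),496,144,6)
import pickle; pickle.dump((d,s),open("end.pkl","wb"))
```

```text
15.2 t 49.4 tcp [438.2 131.7  15.4] F [-1.1 -0.9  4.3] w 12.5
open t 50.0 tcp [438.2 131.7  15.2] F [ 0.   0.5 -0.2] w 85.1
up t 51.1 tcp [438.1 131.7  89.6] F [-0.7 -0.7  0.8] w 85.2
wrist 0.68 (array([496.6, 141.9,  11.4]), np.float64(0.08))
side 0.65 (array([496.9, 141.3,  10.1]), np.float64(0.15))
side seen 198 [258.4 245.7] [11.3 21.9] 88 ratio 0.515
   roll -15 pitch 0 [257.7 247.1] [18.7 23.3] 76 ratio 0.803
   roll -8 pitch 0 [257.8 246.7] [17.  23.2] 81 ratio 0.733
   roll 0 pitch -8 [258.6 243.6] [15.6 23.3] 96 ratio 0.668
   roll 0 pitch 0 [258.  246.3] [14.8 23.2] 86 ratio 0.639
   roll 0 pitch 8 [257.9 249.2] [13.8 23.1] 77 ratio 0.598
   roll 8 pitch 0 [258.2 246. ] [12.3 23.2] 90 ratio 0.532
   roll 15 pitch 0 [258.3 245.7] [10.  23.1] 92 ratio 0.43
```

Run:
```python
from h import *
arm.move_to([555,-200,240],[180,0,90])
d=shot("wrist",["dosing_cup","dosing_ring","tamper","scale"])
T={"dosing_cup":([cyl(29.5,0,60)],62,(563,-212)),"dosing_ring":([cyl(34.5,7,28),cyl(26,0,7)],52,(589,-327)),"tamper":([cyl(24.5,0,13),cyl(10,13,54),cyl(16.5,54,86),cyl(13,86,95)],50,(529,-46))}
for n,(p,z,x) in T.items():
    l=d["m"][n]
    if l: print(n,round(l[0][0],2),fit([(d,l[0][1].astype(float))],p,z,x,[0]))
# platform: bright, unsaturated pixels inside the scale
h=cv2.cvtColor(d["color"],cv2.COLOR_RGB2HSV); W=np.zeros((420,560),np.uint8)
cv2.fillConvexPoly(W,cv2.convexHull(proj(d,place(box(-60,52,-54,54,22,22),563.5,-211,16.9,40)).astype(np.int32)),1)
m=((h[...,1]<60)&(h[...,2]>110)&(W>0)).astype(np.uint8)
l=d["m"]["dosing_cup"]; 
if l: m|=(l[0][1]&(W>0)).astype(np.uint8)
m=cv2.morphologyEx(m,cv2.MORPH_OPEN,np.ones((3,3),np.uint8))
print("platform",fit([(d,m.astype(float))],[box(-44,44,-46,46,22,22)],40,(563,-211),[17]))
rep("end")
s=shot("side",list(T))
for n,(p,z,x) in T.items():
    l=s["m"][n]
    if l: print("side",n,round(l[0][0],2),fit([(s,l[0][1].astype(float))],p,z,x,[0]))
```

```text
dosing_cup 0.77 (array([ 5.626e+02, -2.145e+02, -1.000e-01]), np.float64(0.057))
dosing_ring 0.64 (array([ 588.6, -328.8,    4.6]), np.float64(0.389))
tamper 0.7 (array([529.5, -47.1,   3.4]), np.float64(0.026))
platform (array([ 565.9, -217.1,   18.4]), np.float64(0.223))
end t 53.8 tcp [ 555.2 -199.1  240.1] F [ 0.3 -0.4  0.3] w 85.2
side dosing_cup 0.57 (array([ 560.4, -214.3,   10.8]), np.float64(0.11))
side dosing_ring 0.65 (array([ 573.8, -346. ,   36.3]), np.float64(0.737))
side tamper 0.57 (array([526.7, -45.1,   6.9]), np.float64(0.222))
```

```bash
python3 -c "
from bench import arm
print(arm.sign_off(), arm.get_time_s())"
```

```text
the job is handed in; nothing more can be done
the job is handed in; nothing more can be done
```

I took the pile apart in the order asked: tamper into the well, cup onto the scale, ring over the peg, portafilter into the cradle. I handed the job in at about 54 s with the gripper open and clear of everything.

What the last checks showed:
- **Tamper:** the fit puts it within about 1.5 mm of the well's centre, and it sits in the well in the picture.
- **Cup:** it stands upright on the platform, about 3–4 mm from the middle. A separate colour fit of the platform was poor and gave a slightly different centre, so I left the cup where it was.
- **Ring:** the picture and my lowering height both put it down on the base. The mask fits afterwards were unreliable (the side camera's was clearly wrong), so I did not use them.
- **Portafilter:** contact came at the seat-floor height. The head is about 2 mm from the seat's centre and the yaw agrees with the cradle (11.4° against 11.3°).
- **Level:** the coffee's outline matched level best by its centre and axis angle, both while carried and once seated. Its width ratio alone fitted about 8° of roll. I put that down to the head's lip hiding part of the coffee.
- **Grip on the portafilter:** the fingers closed to about 12.6 mm on the 16 mm neck, narrower than expected, but it did not slip.

I reached the viewing limit at the portafilter lift, so its placing was checked by numbers only.

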